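Draw out the filings tray of a jeweller's filing box

ROBOT

A 6-joint arm with a two-finger parallel gripper is mounted at the origin on a cart in front of the work surface, level with it; the furniture and walls round the work are solid. World frame = base frame: x ahead of the robot, y to its left, z up, the work surface at z = 0. Lengths are in m, angles in rad, forces in N, time in s.
With the tool pointing down it reaches from about 0.425 to 0.95 m from the base axis. Payload 3.5 kg.
Tool frame: the origin (TCP) lies midway between the tips of the shut fingers; the grasp point (between the pads) lies 19 mm behind it; z points along the fingers, y is the line along which they close (so a half turn about z gives the same grasp; the last joint's range is limited). The gripper opens to 85 mm and grips with 20 to 120 N. Pads are 22 mm wide; open, the fingers measure 114 mm over their backs; the gripper's body (76 mm by 85 mm) begins 54 mm behind the grasp point. The pads swing forward as they close: fully open they stand 13 mm farther back than shut.
Start: joints at [-1.489, 0.286, 1.577, -0, 1.279, -0.15], TCP at [0.155, -0.657, 0.231] pointing down, gripper open.
Joint ranges: [-2.77, 2.77], [-0.9, 2.22], [0.21, 2.48], [-1.53, 4.67], [0.24, 2.81], [-2.84, 2.84]. Speed limits (rad/s): [2.79, 2.79, 3.14, 3.14, 3.14, 3.14].

INTERFACE

Orientations are given as a unit quaternion [x, y, z, w].
In Python, from plant import ctrl gives the robot as it stands.
- The arm moves only by the tool arm_command, never from a script. Its argument "steps" is one flat list of numbers, 5 for each row, row after row: the opening in per cent of the stroke, from 0 (shut) to 100 (fully open), then the shift along the tool's x, y, z each as a share of 25 mm, from -1 to 1, then the turn about the tool's z as a share of 0.1 rad, from -1 to 1. In form: [grip, tx, ty, tz, spin, grip, tx, ty, tz, spin, ...]. A call has 1 to 8 rows; each row shifts and turns the commanded pose from where the row before left it, along the tool's axes as they then stand; what a row does not reach is not made up. A row lasts 1/12 s, in which the tool goes at most 41.7 mm and 7.16 degrees, less where a joint would pass 70% of its speed; a pose out of reach is approached as far as the arm can. A call with a number of a shift or a turn outside -1 to 1 is refused whole. A call with a gripper value outside its range is refused whole. The fingers move at their own pace and stop on an object; "squeeze" is the grip in N (left out, the last holds). Time passes only in rows, so rows that do not move let the fingers close. It gives the time, the measured TCP pose, the force, the opening and the grip force at its end, in the units of the state.
- ctrl.get_state(): the state, without advancing time (a new reading comes with each control period).
- ctrl.read_camera(name): name is "scene" or "top"; returns the picture (420x560x3 uint8, red, green, blue); there is no depth.
- ctrl.camera_model(name): a dict with "intrinsics" (3x3 intrinsics, pixels), "D" ([k1, k2, p1, p2, k3] as OpenCV has them; the pictures are not rectified), "rvec" (rotation vector, rad) and "tvec" (3), from world to camera coordinates, as OpenCV has them. Camera axes: x right, y down, z forward; pixel columns grow to the right and rows downward; lengths in m; the calibration is good to about 2 mm. A picture is of the moment at which its call begins. camera_model takes no time and is no camera call.
- ctrl.sign_off(): hands the job in; it is judged then, once.
The state is a dict: "time": time; "qpos": joint angles; "dq": joint speeds; "joint_efforts": joint torques, N m; "eef_pos": TCP position; "tcp_rot": TCP orientation; "contact_force": force on the tool from outside, world axes, zero at the start; "wrist_torque": the same for the moment, N m; "opening": opening from 0.0 (shut) to 1.0 (fully open); "finger_force": force on a finger pad.
Only numpy, scipy, OpenCV 4.12 (cv2) and the standard library are available. Lean on these libraries where they do the work, as an engineer would, in place of code of your own. Each camera call takes 0.05 s, during which the arm holds its last target. There are 200 camera calls.

TASK

Get the filing box's catch tray ready to be emptied, working with the fingertips only. Push the black charcoal block sideways along the bench until it is well clear of the tray's way (do not pick it up) and swing the brass hook sideways, well off the tray's stud; only then hook a fingertip behind the tray's front lip and draw the tray all the way out to its stop, with the block staying out of the way, the offcuts staying in the tray, and the brush and scrap tin left where they are.

Things in the scene. Friction and masses are not known exactly. Their poses are not given: they have to be found in the camera images.
- filing_box: Fixed beech filing box, 160 x 160 x 44 mm (x, y, z), steel grate in its top, forked wooden bench pin 14 mm higher on the back of the top (x from -20 mm back). Origin: on the bench, x 75 mm behind its front face, 85 mm from its back, y central. The tray comes out of the front along the box's -x; y runs along the lip; z is up.
- tray (a joint): Slide of the aluminium catch tray under the grate: 0 shut, 0.110 m fully out at its stop (moves along the box's -x). It drags with about 2 N and stays where it is left. It cannot move while the brass hook is on the stud.
- lip (a point): Middle of the top of the tray's front lip, 31 mm above the bench; moves with the tray; at x = -120 mm of the box when shut. The lip is an upright wall, 120 mm long along the box's y, 7 mm thick at its rolled top edge, 4 mm below. A brass stud (6 mm thick, up to 49 mm above the bench) stands on it 40 mm to +y of its middle.
- trough (a point): Middle of the floor of the trough behind the lip, 10 mm above the bench, moves with the tray; 21 mm towards the box from the lip's middle. The trough is open from above, 38 mm wide along the box's x and 114 mm long along y, between the lip and a 28 mm high cross wall; a fingertip put down into it pulls the lip along the box's -x. It sticks out of the box when the tray is shut.
- tray_floor (a point): Centre of the tray's inner floor behind the cross wall, 10 mm above the bench, moves with the tray. The compartment is 139 mm along x and 114 mm along y; its walls end 18 mm above this floor.
- hook (a joint): Flat brass swing hook on the box's top front edge, turning about a vertical pivot: 0 (arm along -x, claw round the stud) = locked, up to 1.5 rad = swung aside towards the box's +y. Below about 0.2 rad it still holds the stud. Moves with about 1 N at the knob and stays where it is left.
- hook_knob (a point): Top of the upright brass thumb knob on the hook's free end (12 mm across at the top, standing from 49 mm to 73 mm above the bench), 64 mm from the pivot; moves with the hook. Push it sideways, towards the box's +y, on an arc round the pivot.
- hook_pivot (a point): Top of the hook's pivot screw (53 mm above the bench), at x = -66 mm, y = +40 mm of the box.
- charcoal_block: Loose black charcoal block, 50 x 75 x 25 mm (own x, y, z), 60 to 130 g, lying on the bench in front of the lip, in the tray's way. Origin: centre of its underside. The tray needs a clear lane 120 mm wide (60 mm each side of the box's x axis) to 235 mm in front of the box's origin.
- offcut_ring: Loose brass ring offcut, 20 mm across, 7 mm high, lying in the tray. Origin: centre of its underside.
- offcut_strip: Loose brass strip offcut, 34 x 9 x 4 mm, lying in the tray. Origin: centre of its underside.
- offcut_disc: Loose copper disc offcut, 18 mm across, 4 mm high, lying in the tray. Origin: centre of its underside.
- scrap_tin: Loose open grey tin, 67 mm across, 45 mm high, standing on the bench beside the box's +y side. Origin: centre of its underside. Leave it.
- tray_brush: Loose wooden hand brush, 150 mm long (own y), 22 mm wide, 28 mm high, lying on the bench beside the box's -y side. Origin: centre of its underside. Leave it.
Things that resemble listed ones, but are neither listed nor needed, are in the scene too. What is shaped like the charcoal_block but green or pink is not meant.

How it is judged:
On the way, in this order (a step that is already met when the one before it is completed fails the run):
1. with the tray still shut, the charcoal block is clear of the tray's lane and the hook is swung off the stud (value of joint tray below 0.015 m and value of joint hook above 0.5 rad and (y of charcoal_block in the frame of filing_box above 0.095 m or y of charcoal_block in the frame of filing_box below -0.095 m)), for 0.2 s.
2. the tray is drawn out to its stop by the lip (value of joint tray above 0.102 m), for 0.2 s.
At the end, for the whole second after the job is handed in: The tray is out at its stop (at least 102 of 110 mm), the hook stands at least 0.5 rad off the stud, the charcoal block lies flat and still on the bench beside the tray's lane (its centre more than 95 mm to one side of the box's x axis), and the three offcuts lie in the tray (value of joint tray above 0.102 m and value of joint hook above 0.5 rad and (y of charcoal_block in the frame of filing_box above 0.095 m or y of charcoal_block in the frame of filing_box below -0.095 m) and height (world z) of charcoal_block between -0.005 and 0.008 m and angle between charcoal_block's own z axis and vertical below 0.15 rad and distance between each of offcut_ring, offcut_strip, offcut_disc and tray_floor below 0.09 m and linear speed of charcoal_block below 0.02 m/s and velocity of joint tray below 0.02 m/s); the robot touches nothing.
It fails at once if the charcoal block is lifted off the bench (height (world z) of charcoal_block above 0.015 m).
It fails at once if the charcoal block is tipped over (angle between charcoal_block's own z axis and vertical above 0.5 rad).
It fails at once if an offcut is taken or thrown out of the tray (height (world z) of any of offcut_ring, offcut_strip, offcut_disc above 0.035 m).
It fails at once if the scrap tin or the brush is disturbed (distance of any of scrap_tin, tray_brush from where it was at the start of the episode above 0.02 m).
It also fails if it takes over 51 s, if anything falls off the work surface, if the arm or the gripper's body presses on something with over 40 N, if the wrist force passes 120 N, or if a joint passes its speed limit or range.

## Working session

There is one attempt and no reset: what is moved stays moved. The work goes in short steps, Python scripts to look and compute and a tool call to move; the robot and the scene stay as the last step left them, time stands still between calls to the robot, and variables do not carry over. Pictures are saved under pics/ and viewed, at most 10 in all, crops included, and the job is handed in when it is done.

Besides the shell and the picture viewer there is one more tool, called after ">>>" by a JSON object that holds its "api" and its "payload", one argument or row to a line. arm_command: Moves the arm, as the interface text tells. Its arguments: {"type":"object","properties":{"steps":{"type":"array","items":{"type":"number"}},"squeeze":{"type":"number"}},"required":["steps"]}

```bash
mkdir -p pics; python3 - <<'E'
from plant import ctrl
import cv2
for n in("scene","top"):
    im=ctrl.read_camera(n)[:,:,::-1]
    cv2.imwrite(f"pics/{n}0.png",im)
    cv2.imwrite(f"pics/{n}0b.png",cv2.resize(im,(800,600)))
    print(ctrl.camera_model(n))
print(ctrl.get_state())
E
```

```text
{'intrinsics': array([[457.22308116,   0.        , 275.29896854],
       [  0.        , 457.22308116, 217.39887571],
       [  0.        ,   0.        ,   1.        ]]), 'D': array([0.01442166, 0.        , 0.        , 0.        , 0.        ]), 'rvec': array([ 2.31486907, -0.90286971,  0.33636659]), 'tvec': array([-0.459823  ,  0.38556173,  0.63554061])}
{'intrinsics': array([[386.07263323,   0.        , 277.16910638],
       [  0.        , 386.07263323, 213.40728308],
       [  0.        ,   0.        ,   1.        ]]), 'D': array([-0.08851164,  0.        ,  0.        ,  0.        ,  0.        ]), 'rvec': array([ 2.12299193, -2.18832471,  0.09860641]), 'tvec': array([0.04786729, 0.63838315, 0.85008712])}
{'time': 0.1, 'qpos': array([-1.48900185e+00,  2.87143592e-01,  1.57803173e+00,  1.93127256e-05,
        1.27859299e+00, -1.49990771e-01]), 'dq': array([ 0.00036028, -0.00084291, -0.0032776 , -0.00085487, -0.00165584,
       -0.00048616]), 'joint_efforts': array([ 7.81009039e-04, -4.07296264e+01, -2.93699419e+01, -1.40991592e-04,
        3.41651612e-03,  3.36972221e-06]), 'eef_pos': array([ 0.1550484 , -0.65634325,  0.23004053]), 'tcp_rot': array([ 9.93291698e-01,  1.15630531e-01,  4.63244454e-05, -1.08688276e-03]), 'contact_force': array([-0.13255995,  0.04492402, -0.61312666]), 'wrist_torque': array([-0.00992365, -0.01015763, -0.00246003]), 'finger_force': 0.0, 'opening': 0.9972671782380079}
```

View pics/scene0b.png

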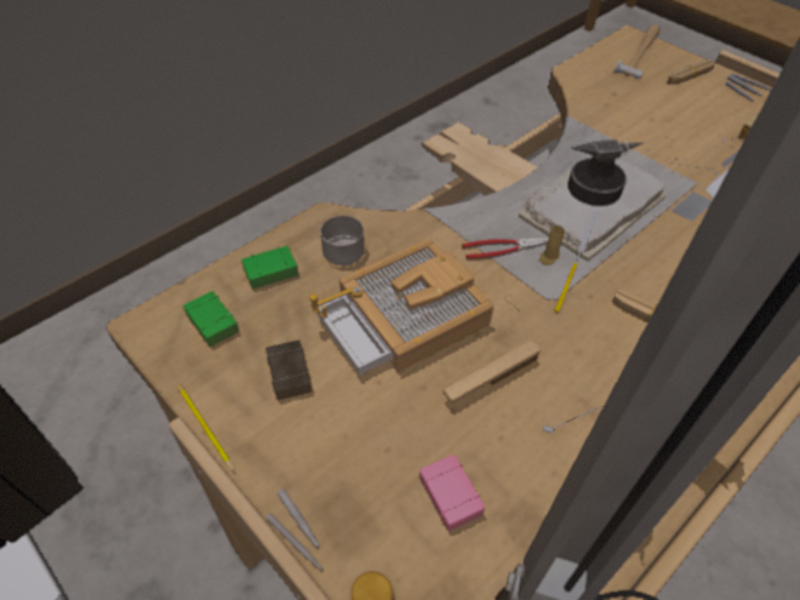

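View pics/top0b.png

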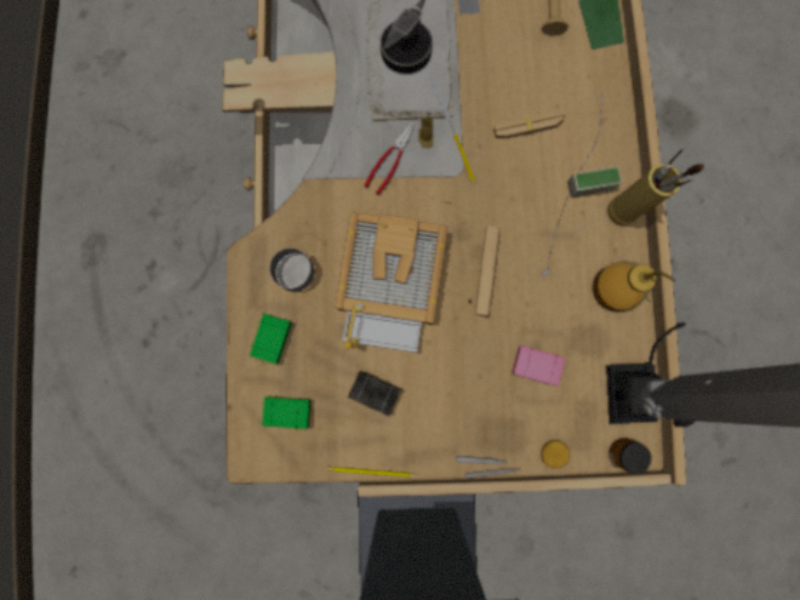

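```bash
python3 - <<'E'
import cv2
im=cv2.imread("pics/top0.png")[140:300,170:370]
cv2.imwrite("pics/topc.png",cv2.resize(im,None,fx=4,fy=3.75 and 4,interpolation=cv2.INTER_CUBIC)[:600])
im=cv2.imread("pics/scene0.png")[140:290,160:360]
cv2.imwrite("pics/scenec.png",cv2.resize(im,None,fx=4,fy=4,interpolation=cv2.INTER_CUBIC))
E
```

```text
(no output)
```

View pics/topc.png

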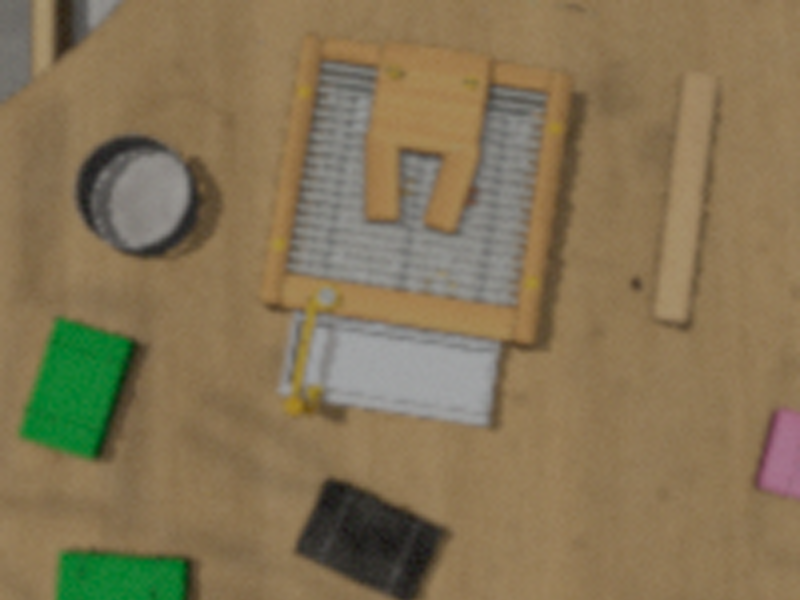

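View pics/scenec.png

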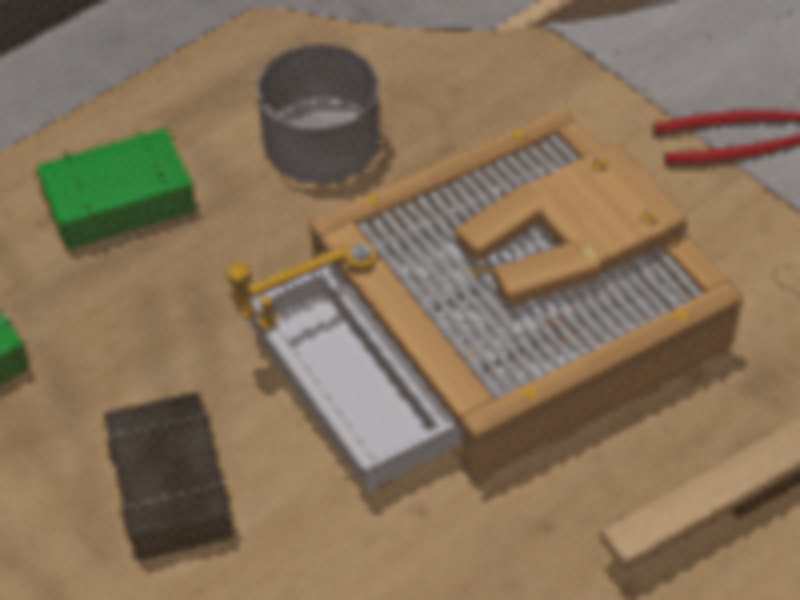

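```bash
cat > h.py <<'E'
import numpy as np,cv2
from plant import ctrl
def w(n,uv,z):
    m=ctrl.camera_model(n);R=cv2.Rodrigues(m["rvec"])[0];t=m["tvec"]
    p=cv2.undistortPoints(np.array(uv,float).reshape(-1,1,2),m["intrinsics"],m["D"]).reshape(-1,2)
    d=np.c_[p,np.ones(len(p))]@R; c=-R.T@t
    return c+d*((np.atleast_1d(z)-c[2])/d[:,2])[:,None]
def fit(L,W):  # rigid 2D
    L=np.array(L);mL=L.mean(0);mW=W.mean(0);H=(L-mL).T@(W-mW)
    a=np.arctan2(H[0,1]-H[1,0],H[0,0]+H[1,1]);R=np.array([[np.cos(a),-np.sin(a)],[np.sin(a),np.cos(a)]])
    o=mW-R@mL; return a,o,R,np.abs(L@R.T+o-W).max()
E
python3 - <<'E'
from h import *
np.set_printoptions(precision=4,suppress=True)
T=lambda l:[(170+u/4,140+v/4) for u,v in l]
S=lambda l:[(160+u/4,140+v/4) for u,v in l]
L=[(.085,.08),(-.075,.08),(-.075,-.08),(.085,-.08)]
a,o,R,e=fit(L,w("top",T([(308,38),(265,303),(532,342),(570,75)]),.044)[:,:2]);print("box top",a,o,e)
L2=[L[1],L[2],L[3]]
a2,o2,_,e2=fit(L2,w("scene",S([(314,228),(470,425),(740,298)]),.044)[:,:2]);print("box scene",a2,o2,e2)
loc=lambda P:(P[:,:2]-o)@R
B=w("top",T([(335,478),(450,530),(410,598),(298,550)]),.025);print("block",B[:,:2],loc(B),loc(B).mean(0),B.mean(0))
B=w("scene",S([(107,412),(200,396),(234,535),(135,556)]),[.025,.025,.0,.0]);print("block scene",B,loc(B))
for n,f,k in(("top",T,[(327,297),(295,403)]),("scene",S,[(360,252),(238,270)])):
    P=w(n,f(k),[.053,.073]);print("pivot,knob",n,P,loc(P))
P=w("top",T([(282,393),(492,425)]),.031);print("lip",P,loc(P))
for n,p in dict(knob=(-.130,.04),lip=(-.12,0),trough=(-.099,0)).items():print(n,o+R@np.array(p))
P=w("top",T([(63,555),(188,560),(60,320),(22,435),(98,458)]),.025);print("green",P,loc(P))
P=w("top",T([(780,408),(758,488)]),.025);print("pink",loc(P))
P=w("top",T([(685,72),(657,318),(688,325)]),.028);print("brush",P,loc(P))
P=w("top",T([(138,195)]),.045);print("tin",P,loc(P))
E
```

```text
box top -0.17751373490853564 [0.6947 0.0333] 0.003584619001720857
box scene -0.18268283990742712 [0.6948 0.035 ] 0.0071970173224744916
block [[0.5359 0.0856]
 [0.5044 0.0205]
 [0.4665 0.0444]
 [0.4954 0.1078]] [[-0.1656  0.0234]
 [-0.1851 -0.0462]
 [-0.2266 -0.0293]
 [-0.2094  0.0381]] [-0.1967 -0.0035] [0.5006 0.0646 0.025 ]
block scene [[0.495  0.1094 0.025 ]
 [0.534  0.0869 0.025 ]
 [0.5051 0.0272 0.    ]
 [0.4636 0.0494 0.    ]] [[-0.21    0.0397]
 [-0.1677  0.0243]
 [-0.1856 -0.0395]
 [-0.2304 -0.0249]]
pivot,knob top [[0.6375 0.0855 0.053 ]
 [0.5776 0.1026 0.073 ]] [[-0.0656  0.0413]
 [-0.1276  0.0476]]
pivot,knob scene [[0.6369 0.0858 0.053 ]
 [0.5752 0.1028 0.073 ]] [[-0.0662  0.0414]
 [-0.1299  0.0473]]
lip [[ 0.5853  0.1145  0.031 ]
 [ 0.5635 -0.0054  0.031 ]] [[-0.122   0.0606]
 [-0.1224 -0.0612]]
knob [0.5739 0.0956]
lip [0.5766 0.0545]
trough [0.5973 0.0508]
green [[0.4957 0.244  0.025 ]
 [0.4913 0.1713 0.025 ]
 [0.632  0.2448 0.025 ]
 [0.5654 0.2676 0.025 ]
 [0.551  0.2229 0.025 ]] [[-0.2331  0.1722]
 [-0.2246  0.0999]
 [-0.0991  0.1971]
 [-0.1686  0.2078]
 [-0.175   0.1613]]
pink [[-0.0885 -0.2241]
 [-0.1357 -0.2174]]
brush [[ 0.7668 -0.1259  0.028 ]
 [ 0.6221 -0.1026  0.028 ]
 [ 0.6175 -0.1203  0.028 ]] [[ 0.099  -0.144 ]
 [-0.0475 -0.1466]
 [-0.0489 -0.1648]]
tin [[0.7009 0.194  0.045 ]] [[-0.0224  0.1592]]
```

```bash
python3 - <<'E'
from h import *
np.set_printoptions(precision=3,suppress=True)
for n in("scene","top"):
    m=ctrl.camera_model(n);R=cv2.Rodrigues(m["rvec"])[0];print(n,"cam pos",-R.T@m["tvec"])
    p=cv2.projectPoints(np.array([[.155,-.656,.23],[.155,-.656,.4],[.0,0,.2],[0,0,0],[.4,0,0]]),m["rvec"],m["tvec"],m["intrinsics"],m["D"])[0];print(p.reshape(-1,2)*800/560)
print(w("top",np.array([(632,390),(625,290),(630,215),(630,455),(680,480),(685,400)])*.7,0))
E
```

```text
scene cam pos [ 0.26  -0.384  0.741]
[[ 716.607 2000.889]
 [1365.755 4299.606]
 [-239.156  667.99 ]
 [ -85.374  711.925]
 [ 258.931  453.641]]
top cam pos [0.542 0.013 0.916]
[[913.685 632.022]
 [998.227 671.108]
 [430.086 785.277]
 [425.453 698.257]
 [418.136 452.538]]
[[ 0.489 -0.358  0.   ]
 [ 0.657 -0.358  0.   ]
 [ 0.786 -0.378  0.   ]
 [ 0.383 -0.349  0.   ]
 [ 0.338 -0.432  0.   ]
 [ 0.469 -0.448  0.   ]]
```

>>> {"api": "arm_command", "payload": {
  "steps": [20,0,0,0,-1,20,0,0,0,-1,20,0,0,0,-1,20,0,0,0,-1,20,0,0,0,-1,20,0,0,0,-1,20,0,0,0,-1,20,0,0,0,-1]
}}

```text
time: 0.77
eef_pos: [0.1551, -0.6565, 0.2305]
tcp_rot: [0.869, 0.495, 0.0, -0.001]
contact_force: [0.8, 0.0, -0.1]
opening: 0.206
finger_force: 0.0
```

>>> {"api": "arm_command", "payload": {
  "steps": [20,0,0,0,-0.9,20,0,0,0,-0.9,20,0,0,0,-0.9,20,0,0,0,-0.9,20,1,0.29,0,0,20,1,0.29,0,0,20,1,0.29,0,0,20,1,0.29,0,0]
}}

```text
time: 1.43
eef_pos: [0.2016, -0.5623, 0.2304]
tcp_rot: [0.768, 0.641, 0.0, -0.001]
contact_force: [-0.1, 0.3, -0.0]
opening: 0.2
finger_force: 0.0
```

>>> {"api": "arm_command", "payload": {
  "steps": [20,1,0.29,0,0,20,1,0.29,0,0,20,1,0.29,0,0,20,1,0.29,0,0,20,1,0.29,0,0,20,1,0.29,0,0,20,1,0.29,0,0,20,1,0.29,0,0]
}}

```text
time: 2.1
eef_pos: [0.2943, -0.3757, 0.2308]
tcp_rot: [0.768, 0.641, 0.0, -0.0]
contact_force: [0.5, -0.3, 0.3]
opening: 0.196
finger_force: 0.0
```

>>> {"api": "arm_command", "payload": {
  "steps": [20,1,0.29,0,0,20,1,0.29,0,0,20,1,0.29,0,0,20,1,0.29,0,0,20,1,0.29,0,0,20,1,0.25,0,0,20,1,0.25,0,0,20,1,0.25,0,0]
}}

```text
time: 2.77
eef_pos: [0.3839, -0.1887, 0.2309]
tcp_rot: [0.768, 0.641, -0.0, -0.0]
contact_force: [-0.6, 0.7, -0.3]
opening: 0.202
finger_force: 0.0
```

>>> {"api": "arm_command", "payload": {
  "steps": [20,1,0.23,0,0,20,1,0.23,0,0,20,1,0.23,0,0,20,1,0.23,0,0,20,1,0.23,0,0,20,1,0.23,0,0,20,1,0.23,0,0,20,1,0.23,0,0]
}}

```text
time: 3.43
eef_pos: [0.4647, -0.0002, 0.2309]
tcp_rot: [0.767, 0.641, -0.0, -0.0]
contact_force: [1.3, -1.3, -0.9]
opening: 0.199
finger_force: 0.0
```

```bash
cat >> h.py <<'E'
a0,o0=-.179,np.array([.695,.034])
R0=np.array([[np.cos(a0),-np.sin(a0)],[np.sin(a0),np.cos(a0)]])
def tcp():
    s=ctrl.get_state();p=s["eef_pos"];b=R0.T@(p[:2]-o0)
    print("box-frame TCP",b.round(4),"z",p[2].round(4),"F(box)",(R0.T@s["contact_force"][:2]).round(1),s["contact_force"][2].round(1),"t",s["time"],"q",s["qpos"].round(2))
E
python3 -c "
from h import *
tcp()"
```

```text
box-frame TCP [-0.2205 -0.0747] z 0.2309 F(box) [ 1.5 -1. ] -0.9 t 3.4333 q [-0.22 -0.19  2.07 -0.    1.26 -0.04]
```

>>> {"api": "arm_command", "payload": {
  "steps": [20,0.92,0.21,0,0,20,0.92,0.21,0,0,20,0.92,0.21,0,0,20,0.92,0.21,0,0,20,0.92,0.21,0.2,0,20,0.92,0.21,0.8,0,20,0,0,1,0,20,0,0,1,0]
}}

```text
time: 4.1
eef_pos: [0.5207, 0.1299, 0.1557]
tcp_rot: [0.767, 0.642, 0.001, 0.0]
contact_force: [0.2, -0.1, -0.5]
opening: 0.197
finger_force: 0.0
```

>>> {"api": "arm_command", "payload": {
  "steps": [20,0,0,1,0,20,0,0,1,0,20,0,0,1,0,20,0,0,1,0,20,0,0,0.8,0,20,0,0,0.5,0,20,0,0,0.3,0,20,0,0,0.1,0]
}}

```text
time: 4.77
eef_pos: [0.5195, 0.1285, 0.0126]
tcp_rot: [0.767, 0.641, -0.001, -0.001]
contact_force: [-0.1, 0.1, 0.0]
opening: 0.199
finger_force: 0.0
```

```bash
python3 -c "
from h import *
tcp()"
```

```text
box-frame TCP [-0.1895  0.0618] z 0.0126 F(box) [-0.1  0.1] 0.0 t 4.7667 q [ 0.05  0.28  2.04 -0.    0.82  0.23]
```

>>> {"api": "arm_command", "payload": {
  "steps": [20,-0.5,0,0,0,20,-0.5,0,0,0,20,-0.5,0,0,0,20,-0.5,0,0,0,20,-0.5,0,0,0,20,-0.5,0,0,0,20,-0.5,0,0,0,20,0,0,0,0]
}}

```text
time: 5.43
eef_pos: [0.5045, 0.0401, 0.0141]
tcp_rot: [0.768, 0.64, -0.0, 0.0]
contact_force: [0.1, 0.2, -0.3]
opening: 0.2
finger_force: 0.0
```

```bash
python3 - <<'E'
from h import *
tcp()
im=ctrl.read_camera("top")[:,:,::-1]
cv2.imwrite("pics/t1.png",cv2.resize(im[170:320,220:420],None,fx=4,fy=4,interpolation=cv2.INTER_CUBIC))
E
```

```text
box-frame TCP [-0.1885 -0.0279] z 0.0141 F(box) [0.1 0.2] -0.3 t 5.4333 q [-0.12  0.22  2.11 -0.    0.81  0.06]
```

View pics/t1.png

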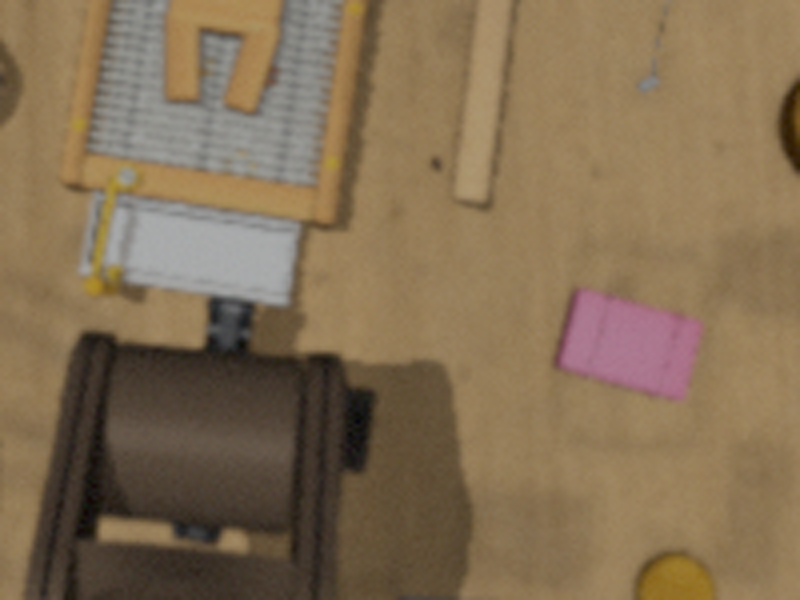

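The block's right end shows from under the wrist at about (360,430), aligned with the pusher, so I keep pushing.

>>> {"api": "arm_command", "payload": {
  "steps": [20,-0.5,0,0,0,20,-0.5,0,0,0,20,-0.5,0,0,0,20,-0.5,0,0,0,20,-0.3,0,0,0,20,0.4,0,0,0,20,0,0,-0.8,0,20,0,0,-1,0]
}}

```text
time: 6.15
eef_pos: [0.494, -0.0029, 0.057]
tcp_rot: [0.767, 0.641, -0.002, -0.003]
contact_force: [0.2, 0.0, 0.2]
opening: 0.197
finger_force: 0.0
```

>>> {"api": "arm_command", "payload": {
  "steps": [0,0.6,0.4,-1,0,0,1,1,-1,0,0,1,1,0,0,0,1,0.4,0,0]
}}

```text
time: 6.48
eef_pos: [0.5844, 0.0725, 0.1112]
tcp_rot: [0.768, 0.641, 0.003, 0.003]
contact_force: [-0.3, -0.8, -0.8]
opening: -0.004
finger_force: 0.0
```

```bash
python3 - <<'E'
from h import *
tcp()
im=ctrl.read_camera("scene")[:,:,::-1]
cv2.imwrite("pics/s1.png",cv2.resize(im[140:340,100:360],None,fx=3,fy=3,interpolation=cv2.INTER_CUBIC))
E
```

```text
box-frame TCP [-0.1157  0.0182] z 0.1112 F(box) [-0.1 -0.8] -0.8 t 6.4833 q [-0.05  0.22  1.89  0.    1.02  0.13]
```

View pics/s1.png

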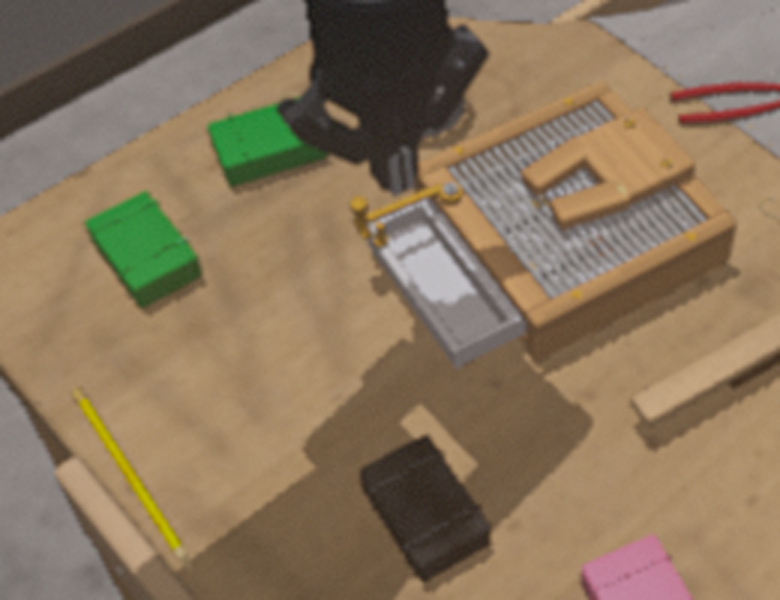

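```bash
python3 - <<'E'
from h import *
P=w("scene",[(100+u/3,140+v/3) for u,v in [(362,470),(425,437),(488,520),(425,560)]],.025)
b=(P[:,:2]-o0)@R0;print(b,b.mean(0))
E
```

```text
[[-0.21053417 -0.09983936]
 [-0.16797288 -0.10019497]
 [-0.16475776 -0.16721314]
 [-0.2077505  -0.16942769]] [-0.18775383 -0.13416879]
```

>>> {"api": "arm_command", "payload": {
  "steps": [0,0,-0.1,1,0,0,0,0,1,0,0,0.3,0,0,0,0,0.3,0,0,0,0,0.3,0,0,0,0,0.3,0,0,0,0,0.3,0,0,0,0,0.3,0,0,0]
}}

```text
time: 7.2
eef_pos: [0.5873, 0.1164, 0.0597]
tcp_rot: [0.767, 0.641, 0.001, 0.002]
contact_force: [1.7, -2.7, 0.2]
opening: -0.0
finger_force: 1.1
```

>>> {"api": "arm_command", "payload": {
  "steps": [0,0.3,0,0,0,0,0.3,0,0,0,0,0.3,0,0,0,0,0,0,0,0,0,-0.5,0,0,0,0,-0.5,0,-1,0,0,-0.5,0,-1,0]
}}

```text
time: 7.78
eef_pos: [0.5803, 0.1003, 0.1057]
tcp_rot: [0.767, 0.641, -0.002, -0.002]
contact_force: [1.3, 1.5, 0.4]
opening: 0.002
finger_force: 0.0
```

```bash
python3 - <<'E'
from h import *
tcp()
im=ctrl.read_camera("scene")[:,:,::-1]
cv2.imwrite("pics/s2.png",cv2.resize(im[140:340,100:360],None,fx=3,fy=3,interpolation=cv2.INTER_CUBIC))
E
```

```text
box-frame TCP [-0.1247  0.0448] z 0.1057 F(box) [1.  1.7] 0.4 t 7.7833 q [-0.    0.24  1.88  0.    1.03  0.18]
```

View pics/s2.png

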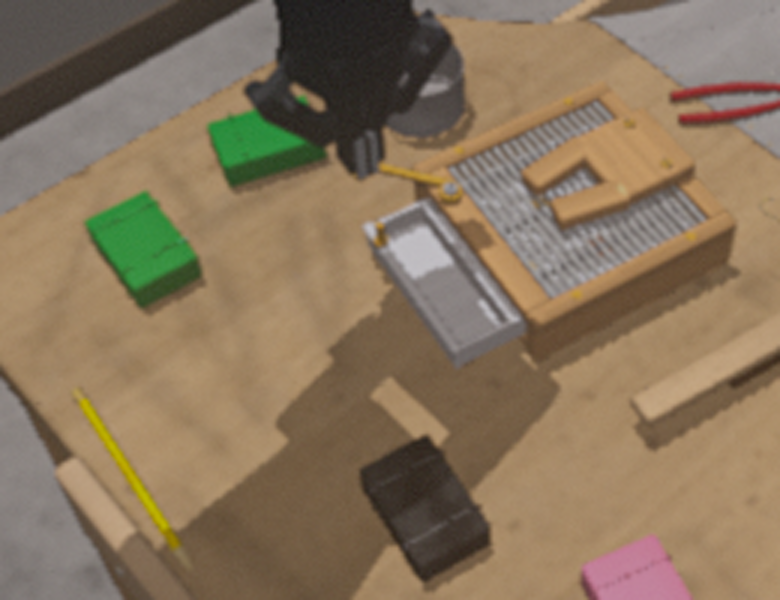

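>>> {"api": "arm_command", "payload": {
  "steps": [0,-0.8,0.35,0,0,0,-0.8,0.35,0,0,0,-0.8,0.35,0,0,0,0,0,0,-0.98,0,0,0,0,-0.98,0,0,0,0,-0.98,0,0,0,0,-0.98,0,0,0,0,-0.98]
}}

```text
time: 8.5
eef_pos: [0.5975, 0.0365, 0.1075]
tcp_rot: [0.588, 0.809, -0.0, -0.001]
contact_force: [-0.9, 0.2, -0.3]
opening: 0.003
finger_force: 0.0
```

>>> {"api": "arm_command", "payload": {
  "steps": [0,0,0,0,-0.98,0,0,0,0,-0.98,0,0,0,0,-0.98,0,0,0,0,-0.98,0,0,0,0,-0.98,0,0,0,0,-0.98,0,0,0,0,-0.98,0,0,0,0,-0.98]
}}

```text
time: 9.17
eef_pos: [0.5975, 0.0367, 0.1075]
tcp_rot: [0.234, 0.972, 0.0, -0.0]
contact_force: [0.1, -0.7, -0.2]
opening: 0.002
finger_force: 0.0
```

>>> {"api": "arm_command", "payload": {
  "steps": [0,0,0,0,-0.98,0,0,0,0,-0.98,0,0,0,0,-0.98,0,0,0,0,0]
}}

```text
time: 9.5
eef_pos: [0.5975, 0.0367, 0.1075]
tcp_rot: [0.09, 0.996, 0.0, -0.0]
contact_force: [0.0, -0.3, -0.1]
opening: -0.005
finger_force: 0.0
```

```bash
python3 - <<'E'
from h import *
tcp()
P=w("scene",[(100+u/3,140+v/3) for u,v in [(450,185),(385,168)]],.052)
b=(P[:,:2]-o0)@R0;print(b); d=b[1]-b[0];print("hook ang",np.arctan2(d[1],-d[0]))
E
```

```text
box-frame TCP [-0.0964 -0.0147] z 0.1075 F(box) [ 0.1 -0.3] -0.1 t 9.5 q [-0.11  0.25  1.86  0.    1.03 -1.5 ]
[[-0.06416539  0.04442707]
 [-0.09352264  0.08080234]]
hook ang 0.8917613897538805
```

>>> {"api": "arm_command", "payload": {
  "steps": [0,0.1,0,1,0,0,0,0,1,0,0,0,0,0.6,0,0,0,0,0.5,0,0,0,0,0.3,0,0,0,0,0.14,0,0,0,0,0,0]
}}

```text
time: 10.08
eef_pos: [0.5954, 0.0376, 0.0189]
tcp_rot: [0.091, 0.996, 0.0, -0.0]
contact_force: [-0.2, -0.5, 0.4]
opening: -0.002
finger_force: 0.0
```

>>> {"api": "arm_command", "payload": {
  "steps": [0,0.2,0,0,0,0,0.3,0,0,0,0,0.4,0,0,0,0,0.4,0,0,0,0,0.4,0,0,0,0,0.4,0,0,0,0,0.4,0,0,0,0,0.4,0,0,0]
}}

```text
time: 10.75
eef_pos: [0.5237, 0.0512, 0.0199]
tcp_rot: [0.091, 0.996, 0.0, 0.001]
contact_force: [1.8, 0.2, 1.6]
opening: 0.001
finger_force: 1.2
```

>>> {"api": "arm_command", "payload": {
  "steps": [0,0.4,0,0,0,0,0.4,0,0,0,0,0.3,0,0,0,0,0.2,0,0,0,0,0.1,0,0,0,0,0,0,0,0]
}}

```text
time: 11.25
eef_pos: [0.4884, 0.0575, 0.0188]
tcp_rot: [0.091, 0.996, 0.0, -0.001]
contact_force: [-0.4, -0.7, 0.0]
opening: 0.0
finger_force: 0.0
```

```bash
python3 - <<'E'
from h import *
tcp()
E
```

```text
box-frame TCP [-0.2074 -0.0137] z 0.0188 F(box) [-0.2 -0.8] 0.0 t 11.25 q [-0.09  0.18  2.15  0.    0.82 -1.48]
```

>>> {"api": "arm_command", "payload": {
  "steps": [0,0.1,0,0,0,0,0.1,0,0,0,0,0.1,0,0,0,0,0,0,0,0]
}}

```text
time: 11.58
eef_pos: [0.4817, 0.0587, 0.0189]
tcp_rot: [0.091, 0.996, -0.0, -0.001]
contact_force: [0.9, -0.6, -0.9]
opening: 0.001
finger_force: 0.2
```

>>> {"api": "arm_command", "payload": {
  "steps": [0,0.08,0,0,0,0,0.08,0,0,0,0,0,0,0,0]
}}

```text
time: 11.83
eef_pos: [0.4807, 0.0589, 0.0197]
tcp_rot: [0.091, 0.996, -0.0, 0.003]
contact_force: [7.6, -1.5, -6.0]
opening: -0.004
finger_force: 3.5
```

>>> {"api": "arm_command", "payload": {
  "steps": [0,-0.2,0,0,0,0,-0.2,0,0,0,0,0,0,0,0,0,0,0,-0.6,0,0,0,0,-1,0,0,0,0,-1,0,0,0,0,-1,0,0,0,0,-1,0]
}}

```text
time: 12.5
eef_pos: [0.4876, 0.0577, 0.1352]
tcp_rot: [0.091, 0.996, 0.0, -0.001]
contact_force: [0.2, -0.2, -0.2]
opening: -0.0
finger_force: 0.0
```

>>> {"api": "arm_command", "payload": {
  "steps": [0,0,0,-1,0,0,0,0,-1,0,0,0,0,0,0,0,0,0,0,0]
}}

```text
time: 12.83
eef_pos: [0.4891, 0.0575, 0.186]
tcp_rot: [0.091, 0.996, 0.0, 0.001]
contact_force: [-0.7, -1.0, 0.1]
opening: 0.0
finger_force: 0.0
```

```bash
python3 - <<'E'
from h import *
tcp()
im=ctrl.read_camera("scene")[:,:,::-1]
cv2.imwrite("pics/s3.png",cv2.resize(im[140:340,100:360],None,fx=3,fy=3,interpolation=cv2.INTER_CUBIC))
E
```

```text
box-frame TCP [-0.2068 -0.0135] z 0.186 F(box) [-0.5 -1.2] 0.1 t 12.8333 q [-0.09 -0.08  2.06  0.    1.16 -1.48]
```

View pics/s3.png

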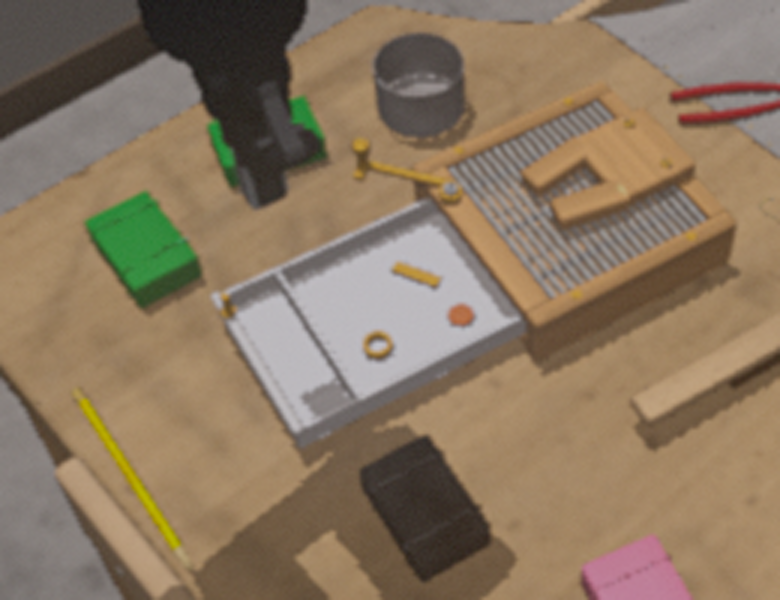

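The tray is out, the offcuts lie in it at (415,273), (460,315) and (378,345), the hook is aside and the block is clear. I check the lip position, then hand in.

```bash
python3 - <<'E'
from h import *
f=lambda l,z:(w("scene",[(100+u/3,140+v/3) for u,v in l],z)[:,:2]-o0)@R0
b=f([(216,297),(299,434)],.031);print(b)
print(f([(415,273),(460,315),(378,345)],.012))
if b[:,0].mean()<-.228: print(ctrl.sign_off())
E
```

```text
[[-0.23122149  0.05788932]
 [-0.2318978  -0.06166811]]
[[-0.10714292  0.0202627 ]
 [-0.09940531 -0.02555731]
 [-0.15616677 -0.01793905]]
the job is handed in; nothing more can be done
None
```

The job is handed in: the block is about 134 mm to the box's -y side, the hook is swung about 0.9 rad off the stud, and the tray is drawn out to its stop with all three offcuts in it; the brush and tin look untouched, and no verdict was returned.

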